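Set the ratchet to tighten and clamp down the sample vessel's lid

TASK

The steel sample vessel in the screw clamp has to be sealed. The small selector lever on the ratchet head stands on 'loosen': flip it over to 'tighten', then work the ratchet handle to and fro until the foot of the screw presses the lid down firmly - stop when the clockwise pull at the grip has become about 4 N stronger than it was while the foot was still clear of the lid, because much more crushes the seal. Leave the selector on 'tighten', let go, and leave the other things on the bench where they are.

Things in the scene. Friction and masses are not known exactly. Their poses are not given: they have to be found in the camera images.
- clamp: Bench screw clamp, fixed: grey base plate 170 x 170 x 20 mm, two steel posts (at +-62 mm along its y) and a cross bridge, top 168 mm above the bench, carrying the ratchet head: an aluminium housing 100 mm in diameter, 176 to 206 mm up, the vertical screw through its middle. Origin: centre of the base's underside; z up; x: where the handle points at mid swing, roughly away from the robot.
- screw_axis (a point): Point on the screw's vertical axis, 208 mm above the bench, just over the housing; the handle swings about it. Axes as clamp. Selector on tighten: handle clockwise turns the screw down, counter-clockwise only clicks back (1.5 to 2.5 N at the grip). On loosen: the reverse. 14 teeth: up to 0.45 rad of a stroke may pass before it bites.
- handle (a joint): Swing of the ratchet handle about the screw's axis, rad: 0 along the clamp's +x, positive counter-clockwise from above, stops at -0.72 and +0.72. It stays where it is left. The bar is flat steel, 20 mm wide, its top 198 mm above the bench.
- grip_centre (a point): Centre of the upright grip at the handle's end, 150 mm from the screw's axis, 226 mm above the bench; x points outwards along the handle, z up. Sideways push needed here when tightening: a steady 6 to 10 N (friction differs) while the foot is clear of the lid, then growing evenly with the turn: 2 N more is barely firm, 4 N more is right, 6.5 N more crushes the seal.
- sleeve: The grip itself: black sleeve, 24 mm diameter, 201 to 251 mm above the bench (steel cap 18 mm wide up to 256 mm). Origin: centre of its underside. It spins freely on the handle, so a hand that pinches it from above need not turn with the handle; it can also be pushed from the side.
- selector (a joint): Angle of the selector lever on the handle, rad, about a vertical pivot, positive counter-clockwise from above: +0.12 to +0.38 is loosen (the start), -0.12 to -0.38 is tighten, so there the tab lies on the clockwise side of the handle's centre line. A spring snaps it over the middle (about 3 N at the tab) and keeps it; it rocks up to 0.26 rad as the ratchet clicks.
- selector_tab (a point): Middle of the upright tab at the free end of the selector, a dark steel lever on the housing pointing outwards along the handle. Pivot 44 mm from the screw's axis on the handle's centre line, tab 41 mm further out. Tab 10 x 10 mm, 210 to 232 mm above the bench (this point 222 mm); below it the housing's top, 206 mm. Flipping moves it 30 mm sideways. It rides on the handle.
- foot: The screw with its flat round foot (26 mm diameter, dark steel), hanging from the bridge over the vessel. Origin: centre of the foot's underside. It goes down without turning, about 12 mm for a full turn of the ratchet.
- lid: Flat steel lid of the vessel, 76 mm diameter, 15 mm thick with a square 30 mm boss, 5 mm high, on top (boss top 20 mm above this origin, the centre of the lid's underside). It rests on a stiff rubber seal that gives by a millimetre or two. At the start the foot hangs 1 to 3 mm above the boss.
- vessel: Steel sample vessel, 68 mm diameter, 75 mm tall, standing fixed in a collar on the clamp's base. Origin: centre of its underside.
- amber_bottle: Bystander: amber glass bottle, 60 mm diameter, 150 mm tall; origin under its centre.
- white_bottle: Bystander: white plastic bottle, 60 mm diameter, 140 mm tall; origin under its centre.
- squat_jar: Bystander: clear jar with white cap, 70 mm diameter, 75 mm tall; origin under its centre.
- beaker: Bystander: glass beaker, 66 mm diameter, 80 mm tall, beside the clamp; origin under its centre.
- spanner: Bystander: plain open spanner, 160 mm long, lying beside the clamp.
- spare_seal: Bystander: black rubber ring, 72 mm diameter, 6 mm thick, lying beside the clamp; origin under its centre.
- spare_lid: Bystander: a spare steel lid, 76 mm diameter, 20 mm high with its boss, lying beside the clamp; origin under its centre.

How it is judged:
By the outcome, as a careful person would: the job done as asked, in the order asked, and still so for the second after the job is handed in, with the robot touching nothing.
It also fails if it takes over 72 s, if anything falls off the work surface, if the arm or the gripper's body presses on something with over 40 N, if the wrist force passes 120 N, or if a joint passes its speed limit or range.

ROBOT

A 6-joint arm with a two-finger parallel gripper is mounted at the origin on the work surface. World frame = base frame: x ahead of the robot, y to its left, z up, the work surface at z = 0. Lengths are in m, angles in degrees, forces in N, time in s.
With the tool pointing down it reaches from about 0.4 to 0.825 m from the base axis. Payload 7 kg.
Tool frame: the origin (TCP) lies at the centre of the arm's flange, where the gripper is bolted on; the fingertips stand 178 mm ahead of it and the grasp point (between the pads) lies 159 mm ahead of it; x points along the fingers, y is the direction in which the jaws open and shut, and the axes are right-handed (so a half turn about x gives the same grasp; the last joint's range is limited). The gripper opens to 88 mm and grips with 3 to 60 N. Pads are 19 mm wide; open, the fingers measure 130 mm over their backs; the gripper's body (78 mm by 193 mm) begins 47 mm behind the grasp point.
Start: joints at [83.658, 20.546, 0.682, 0, -70.136, -16.507], TCP at [0.262, 0.622, 0.405] pointing down, gripper open.
Joint ranges: [-176.03, 176.03], [-82.01, 121.73], [-58.28, 71.71], [-173.87, 95.51], [-174.79, -0.11], [-173.66, 173.66]. Speed limits (degrees/s): [136.94, 136.94, 172.46, 180, 180, 180].

INTERFACE

Orientations are given as [roll, pitch, yaw] about the fixed x, y, z axes, in that order (R = Rz(yaw) Ry(pitch) Rx(roll)).
In Python, from plant import ctrl gives the robot as it stands. The module is installed in compiled form; this text tells all that it offers.
- The arm moves only by the shell command python3 -m inch 'ROWS'. ROWS is JSON, one flat list of numbers, 7 for each row, row after row: the shift along the tool's x, y, z in m, then the turn, a rotation vector about the tool's x, y, z in degrees, then the finger opening in m, from 0 to 0.0876. In form: [dx, dy, dz, rx, ry, rz, hand, dx, dy, dz, rx, ry, rz, hand, ...]. A call has 1 to 20 rows; each row shifts and turns the pose as measured when the row begins, along the tool's axes as they then stand; what a row does not reach is not made up. A row lasts 1/8 s, in which the tool goes at most 62.5 mm and 10.7 degrees, less where a joint would pass 70% of its speed; a pose out of reach is approached as far as the arm can. A call with a gripper value outside its range is refused whole. The fingers move at their own pace and stop on an object; the grip force is fixed at half the most. Time passes only in rows, so rows that do not move let the fingers close. It gives the time, the measured TCP pose, the force and the opening at its end, in the units of the state.
- ctrl.get_obs(): the state, without advancing time (a new reading comes with each control period).
- ctrl.snapshot(name): name is "side" or "top"; returns a dict with "color" (400x640x3 uint8, red, green, blue), "depth" (400x640 float32, m along the optical axis (not along the pixel's ray), 0 where there is no reading), "K" (3x3 intrinsics, pixels), "position" and "attitude" of the camera in the world. Camera axes: x right, y up, looking along -z (the intrinsics and any distortion apply to the point x, -y, -z); pixel columns grow to the right and rows downward; lengths in m; the calibration is good to about 2 mm. A picture is of the moment at which its call begins.
- ctrl.close_job(): hands the job in, once; it reports no verdict.
The state is a dict: "clock": time; "joint_pos": joint angles; "qvel": joint speeds; "tau": joint torques, N m; "tool_pos": TCP position; "orientation": TCP orientation; "force": force on the tool from outside, world axes, zero at the start; "moment": the same for the moment, N m; "opening": finger opening in m.
Only numpy, scipy, OpenCV 4.12 (cv2) and the standard library are available. Lean on these libraries where they do the work, as an engineer would, in place of code of your own. Each camera call takes 0.05 s, during which the arm holds its last target.

## Working session

There is one attempt and no reset: what is moved stays moved. The work goes in short steps, Python scripts to look and compute and a shell command to move; the robot and the scene stay as the last step left them, time stands still between calls to the robot, and variables do not carry over. Pictures are saved under pics/ and viewed, and the job is handed in when it is done.

```bash
mkdir -p pics; cat > h.py <<'E'
import numpy as np, cv2
from plant import ctrl
from scipy.spatial.transform import Rotation as R
def snap(n,f=None):
    s=ctrl.snapshot(n)
    if f: cv2.imwrite('pics/'+f,s['color'][...,::-1])
    return s
E
python3 - <<'E'
from h import *
for n in('top','side'):
    s=snap(n,n+'0.png'); print(n,s['K'].round(1).tolist(),s['position'],s['attitude'],[k for k in s])
print(ctrl.get_obs())
E
```

```text
top [[423.1, 0.0, 320.0], [0.0, 423.1, 202.9], [0.0, 0.0, 1.0]] [ 0.44864979 -0.01778799  1.34272313] [  4.74077237   0.97856574 -90.15732615] ['color', 'depth', 'K', 'position', 'attitude']
side [[508.6, 0.0, 325.3], [0.0, 508.6, 206.1], [0.0, 0.0, 1.0]] [ 0.15292443 -0.94075569  1.08996866] [ 47.33891813   1.07682454 -25.73769934] ['color', 'depth', 'K', 'position', 'attitude']
{'clock': 0.1, 'joint_pos': array([ 8.36565305e+01,  2.05881796e+01,  6.39329342e-01, -1.73516459e-02,
       -7.01360528e+01, -1.65080504e+01]), 'qvel': array([ 0.01905786, -0.11815645,  0.09686984,  0.13297159, -0.00674016,
       -0.0082307 ]), 'tau': array([-1.68014158e-03, -5.84166205e+01,  2.93753189e+01,  7.01554477e+00,
        1.02327907e-02, -5.40659732e-05]), 'tool_pos': array([0.26205711, 0.62187173, 0.40381014]), 'orientation': array([  95.63369767,   89.91354358, -107.22373016]), 'force': array([ 0.3730458 , -0.42599826,  0.18232274]), 'moment': array([-0.0372405 ,  0.01258748, -0.01122057]), 'opening': 0.08744995562156523}
```

View pics/top0.png

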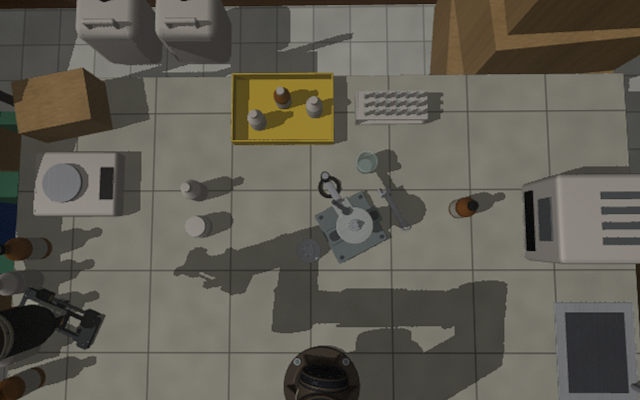

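View pics/side0.png

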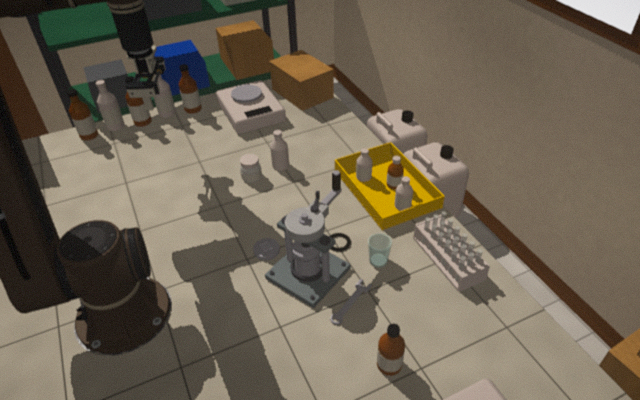

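```bash
cat >> h.py <<'E'
def cam(s):
    r=np.asarray(s['attitude']); return R.from_euler('xyz',r,degrees=True).as_matrix(),np.asarray(s['position'])
def ray(s,u,v):
    M,p=cam(s);K=s['K'];d=np.array([(u-K[0,2])/K[0,0],-(v-K[1,2])/K[1,1],-1.]);return p,M@d
def onz(s,u,v,z):
    p,d=ray(s,u,v);return p+d*(z-p[2])/d[2]
def dep(s,u,v):
    p,d=ray(s,u,v);return p+d*s['depth'][int(round(v)),int(round(u))]
def proj(s,X):
    M,p=cam(s);c=M.T@(np.asarray(X)-p);K=s['K'];return np.array([K[0,0]*c[0]/-c[2]+K[0,2],-K[1,1]*c[1]/-c[2]+K[1,2]])
def crop(s,u0,v0,u1,v1,f,k):
    cv2.imwrite('pics/'+f,cv2.resize(s['color'][v0:v1,u0:u1,::-1],None,fx=k,fy=k,interpolation=cv2.INTER_CUBIC))
E
python3 - <<'E'
from h import *
s=snap('top');crop(s,290,145,420,265,'t1.png',5)
print(dep(s,354,225),dep(s,325,177),dep(s,340,260),dep(s,460,300))
s=snap('side');crop(s,250,160,370,310,'s1.png',4); print(dep(s,300,216))
E
```

```text
[ 0.48245851 -0.08834426  0.22610562] [ 0.60619081 -0.01259295  0.25474488] [ 0.38035572 -0.05705202  0.01837134] [ 2.55295754e-01 -4.29601843e-01 -3.94464683e-04]
[ 0.47943453 -0.0796876   0.21234334]
```

View pics/t1.png

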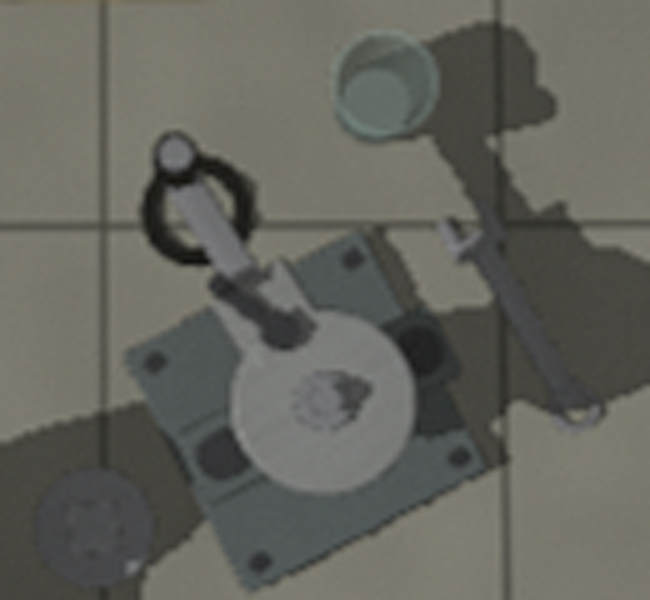

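View pics/s1.png

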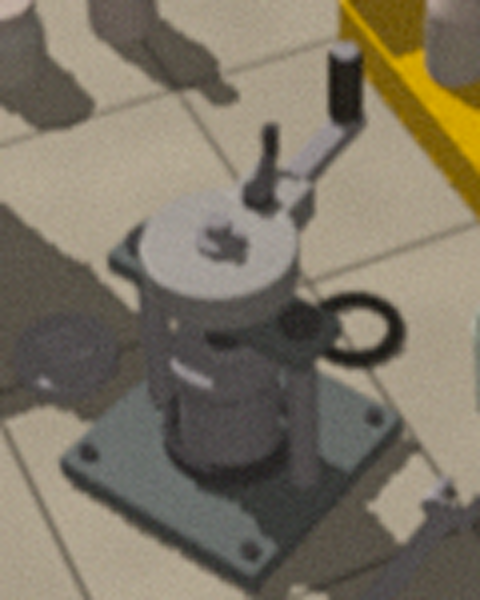

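```bash
python3 - <<'E'
from h import *
s=snap('top')
P=lambda x,y,z:onz(s,290+x/5,145+y/5,z)
a=P(323,400,.206);c=P(176,152,.256);t=P(219,286,.232);pv=P(287,327,.214)
B=[P(*q,.02) for q in((130,355),(370,230),(505,460),(250,590))]
for n,v in dict(axis=a,cap=c,tab=t,piv=pv).items(): print(n,v.round(4))
bc=np.mean(B,0);print('base',bc.round(4),[round(float(np.linalg.norm(B[i]-B[i-1])),3) for i in range(4)])
xd=(B[0]+B[1]-B[2]-B[3])[:2]; print('clamp yaw',np.degrees(np.arctan2(xd[1],xd[0])))
h=(c-a)[:2];print('len',np.linalg.norm(h),'handle yaw',np.degrees(np.arctan2(h[1],h[0])))
p=(t-a)[:2];print('tab r',np.linalg.norm(p),np.degrees(np.arctan2(p[1],p[0])))
q=(t-pv)[:2];print('piv-tab',np.linalg.norm(q),np.degrees(np.arctan2(q[1],q[0])), np.linalg.norm((pv-a)[:2]))
s2=snap('side')
for n,v in dict(axis=a,cap=c,tab=t).items(): 
    u=proj(s2,v); print(n,u,(u-[250,160])*4)
o=ctrl.get_obs();print(R.from_euler('xyz',o['orientation'],degrees=True).as_matrix().round(3))
E
```

```text
axis [ 0.4831 -0.0912  0.206 ]
cap [ 0.6102 -0.0131  0.256 ]
tab [ 0.5424 -0.0354  0.232 ]
piv [ 0.5218 -0.0719  0.214 ]
base [ 0.4837 -0.0973  0.02  ] [0.164, 0.17, 0.166, 0.178]
clamp yaw 28.2988617174275
len 0.14919325608784234 handle yaw 31.56092770972591
tab r 0.08149034770189659 43.229258408691614
piv-tab 0.041884964880599854 60.53050526014854 0.043329588574731154
axis [303.32122001 220.23866002] [213.28488005 240.95464006]
cap [334.84051222 172.44401609] [339.36204888  49.77606436]
tab [315.15976445 192.15120758] [260.6390578  128.60483031]
[[-0.    -0.388 -0.922]
 [-0.001 -0.922  0.388]
 [-1.     0.001 -0.   ]]
```

The top view shows the housing at about (355,225), the grip cap at (325,175) and the tab at (334,202). Radii of 149 and 81 mm and the tab's 16 mm lateral offset agree with the sizes given. Next I travel over with the tool raised.

```bash
python3 -m inch '[-0.02,0,0,0,0,0,0.04,-0.03,0.033,-0.034,0,0,0,0.04,0,0.033,-0.034,0,0,0,0.04,0,0.033,-0.034,0,0,0,0.04,0,0.033,-0.034,0,0,0,0.04,0,0.033,-0.034,0,0,0,0.04,0,0.033,-0.034,0,0,0,0.04,0,0.033,-0.034,0,0,0,0.04,0,0.033,-0.034,0,0,0,0.04,0,0.033,-0.034,0,0,0,0.04,0,0.033,-0.034,0,0,0,0.04,0,0.033,-0.034,0,0,0,0.04,0,0.033,-0.034,0,0,0,0.04,0,0.033,-0.034,0,0,0,0.04]'
python3 -m inch '[0,0,0,10.6,0,0,0.04,0,0,0,10.6,0,0,0.04,0,0,0,10.6,0,0,0.04,0,0,0,10.6,0,0,0.04,0,0,0,10.6,0,0,0.04,0,0,0,10.6,0,0,0.04,0,0,0,10.6,0,0,0.04,0,0,0,10.6,0,0,0.04,0,0,0,10.6,0,0,0.04,0,0,0,10.6,0,0,0.04,0,0,0,10.6,0,0,0.04,0,0,0,10.6,0,0,0.04]'
cat >> h.py <<'E'
AX=np.array([.4831,-.0912])
def st(target=None):
    o=ctrl.get_obs();M=R.from_euler('xyz',o['orientation'],degrees=True).as_matrix()
    p=np.asarray(o['tool_pos']);tip=p+M[:,0]*.178
    print('t',round(float(o['clock']),2),'tcp',p.round(4),'tip',tip.round(4),'yawy',round(float(np.degrees(np.arctan2(M[1,1],M[0,1]))),2),'tilt',M[2].round(3),'F',np.round(o['force'],1),'op',round(o['opening'],4),'q',np.round(o['joint_pos'],0))
    d=tip[:2]-AX
    print('r',np.linalg.norm(d).round(4),'ang',np.degrees(np.arctan2(d[1],d[0])).round(2))
    if target is not None: print('tool delta for tip->target',(M.T@(np.asarray(target)-tip)).round(4))
    return o,M
E
python3 -c "
from h import *
st([.5424,-.0354,.216])"
```

```text
clock: 2.05
tool_pos: [0.5077, 0.0395, 0.4575]
orientation: [-142.9, 89.8, 14.6]
force: [0.8, 0.3, -0.4]
opening: 0.0402
clock: 3.55
tool_pos: [0.5075, 0.0347, 0.4578]
orientation: [-7.4, 89.7, 21.0]
force: [-0.6, 0.8, 0.1]
opening: 0.04
t 3.55 tcp [0.5075 0.0347 0.4578] tip [0.5083 0.0351 0.2798] yawy 118.38 tilt [-1.    -0.001  0.005] F [-0.6  0.8  0.1] op 0.04 q [ 26.   3. -15.   0. -72. -88.]
r 0.1287 ang 78.73
tool delta for tip->target [ 0.0638 -0.0782 -0.0038]
```

```bash
python3 -m inch '[0,-0.04,-0.002,0,0,0,0.04,0,-0.04,-0.002,0,0,0,0.04,0.02,0,0,0,0,0,0.04,0,0,0,0,0,0,0.04]'
python3 - <<'E'
from h import *
st([.5424,-.0354,.216])
s=snap('side');crop(s,230,60,390,300,'s2.png',3)
E
```

```text
clock: 4.05
tool_pos: [0.5427, -0.0394, 0.4381]
orientation: [-5.8, 89.6, 22.4]
force: [-1.2, -0.1, 0.2]
opening: 0.0397
t 4.05 tcp [ 0.5427 -0.0394  0.4381] tip [ 0.5438 -0.039   0.2601] yawy 118.22 tilt [-1.    -0.001  0.006] F [-1.2 -0.1  0.2] op 0.0397 q [ 16.   7. -13.  -0. -70. -78.]
r 0.08 ang 40.72
tool delta for tip->target [0.0441 0.0038 0.0002]
```

View pics/s2.png

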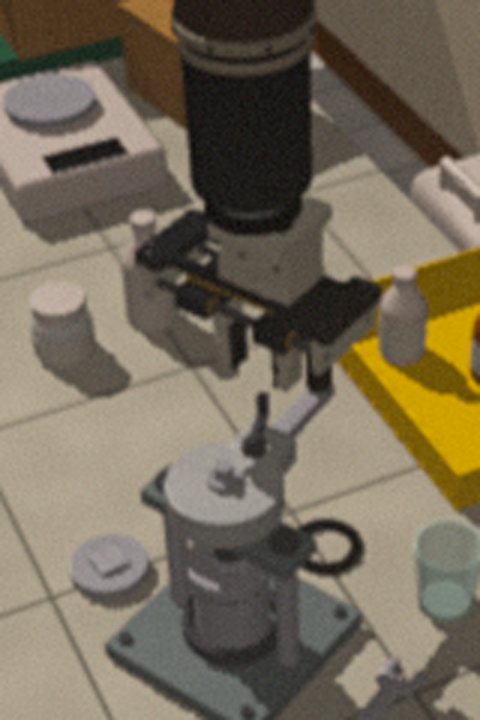

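The fingers at roughly (245,370) in this crop straddle the tab at (262,410). Descending.

```bash
python3 -m inch '[0.022,0.003,0,0,0,0,0.04,0.02,0.002,0,0,0,0,0.04,0,0,0,0,0,0,0.04]'
python3 - <<'E'
from h import *
st([.5424,-.0354,.216])
s=snap('side');crop(s,250,120,370,270,'s3.png',4)
E
```

```text
clock: 4.47
tool_pos: [0.5415, -0.0336, 0.4001]
orientation: [-17.6, 89.2, 10.8]
force: [0.2, -0.4, -0.3]
opening: 0.0401
t 4.47 tcp [ 0.5415 -0.0336  0.4001] tip [ 0.5438 -0.0332  0.2221] yawy 118.38 tilt [-1.    -0.004  0.013] F [ 0.2 -0.4 -0.3] op 0.0401 q [ 17.   8. -17.   0. -64. -79.]
r 0.084 ang 43.68
tool delta for tip->target [ 0.0061 -0.0012 -0.0024]
```

View pics/s3.png

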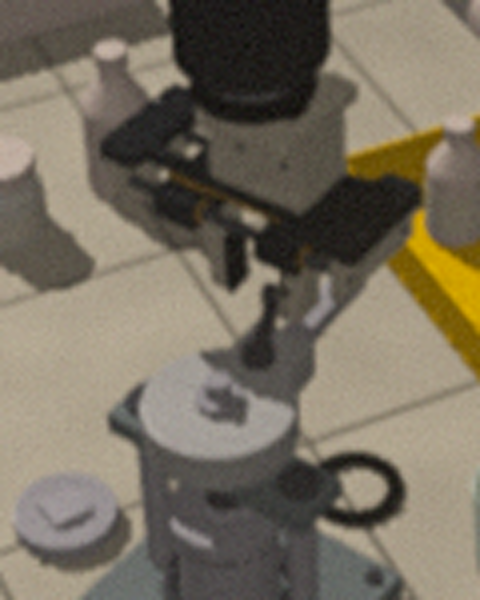

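```bash
python3 -m inch '[0.005,0,0,0,0.7,0,0.04,0,-0.006,0,0,0,0,0.04,0,-0.006,0,0,0,0,0.04,0,-0.006,0,0,0,0,0.04]'
python3 -m inch '[0,-0.005,0,0,0,0,0.04,0,-0.005,0,0,0,0,0.04]'
python3 -m inch '[0,-0.005,0,0,0,0,0.04,0,-0.004,0,0,0,0,0.04]'
python3 - <<'E'
from h import *
st([.5424,-.0354,.216])
s=snap('side');crop(s,250,120,370,270,'s4.png',4)
s=snap('top');crop(s,290,145,420,265,'t4.png',5)
E
```

```text
clock: 5.03
tool_pos: [0.5519, -0.0498, 0.3991]
orientation: [-47.1, 89.5, -18.7]
force: [1.1, 4.8, 0.2]
opening: 0.0402
clock: 5.28
tool_pos: [0.5574, -0.0588, 0.3993]
orientation: [-36.0, 89.5, -7.6]
force: [0.1, 2.5, -0.0]
opening: 0.0402
clock: 5.52
tool_pos: [0.562, -0.0677, 0.3993]
orientation: [-41.8, 89.5, -13.3]
force: [-0.4, -0.4, 0.1]
opening: 0.0399
t 5.53 tcp [ 0.562  -0.0677  0.3993] tip [ 0.5635 -0.0681  0.2213] yawy 118.45 tilt [-1.    -0.006  0.007] F [-0.4 -0.4  0.1] op 0.0399 q [ 13.  10. -14.   0. -65. -75.]
r 0.0836 ang 16.06
tool delta for tip->target [ 0.005   0.0388 -0.003 ]
```

View pics/s4.png

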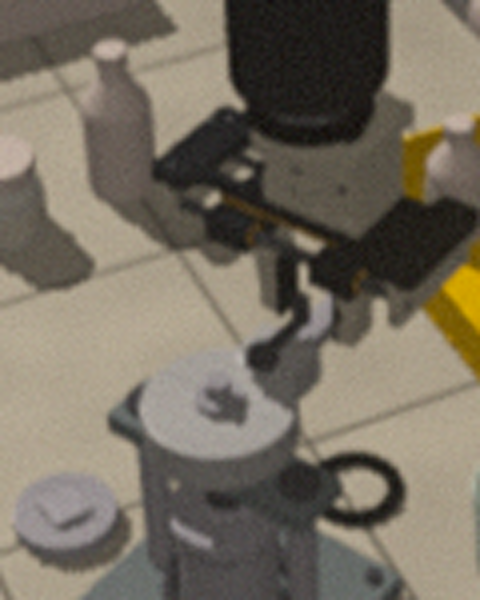

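View pics/t4.png

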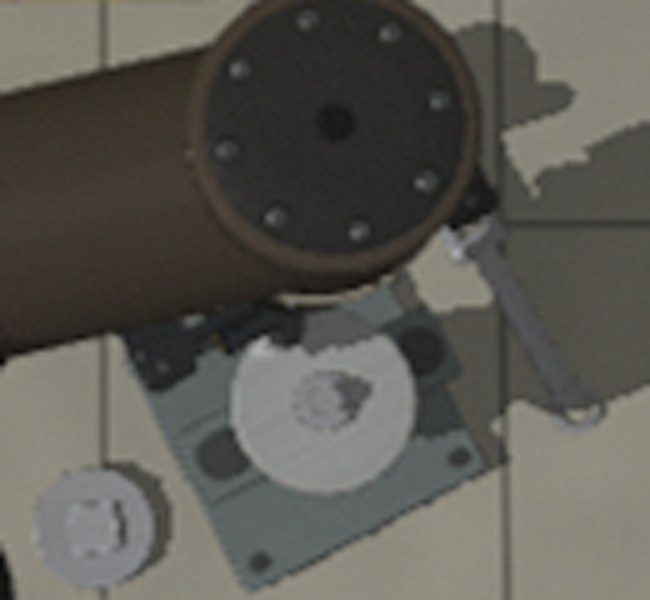

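The force rose to 4.8 N and dropped, and the tab now stands at about (303,305) in the side crop, so it appears flipped. I lift clear and check.

```bash
python3 -m inch '[-0.03,0.003,0,0,0,0,0.04,-0.03,0,0,0,0,0,0.06,0,0.05,-0.05,0,0,0,0.07,0,0.05,-0.05,0,0,0,0.07,0,0.02,-0.02,0,0,0,0.07,0,0,0,0,0,0,0.07]'
python3 - <<'E'
from h import *
st([.5424,-.0354,.216])
s=snap('side');crop(s,250,120,370,270,'s5.png',4)
s=snap('top');crop(s,290,145,420,265,'t5.png',5)
E
```

```text
clock: 6.38
tool_pos: [0.4071, -0.0213, 0.4585]
orientation: [-68.7, 89.6, -40.3]
force: [0.2, -0.5, 0.1]
opening: 0.0696
t 6.38 tcp [ 0.4071 -0.0213  0.4585] tip [ 0.408  -0.0221  0.2805] yawy 118.33 tilt [-1.    -0.006  0.002] F [ 0.2 -0.5  0.1] op 0.0696 q [ 25.  -8. -25.   0. -73. -87.]
r 0.1021 ang 137.37
tool delta for tip->target [ 0.0653 -0.0751  0.1118]
```

View pics/s5.png

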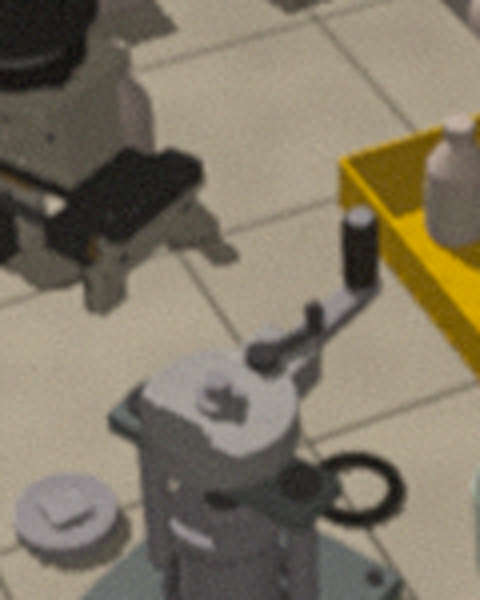

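View pics/t5.png

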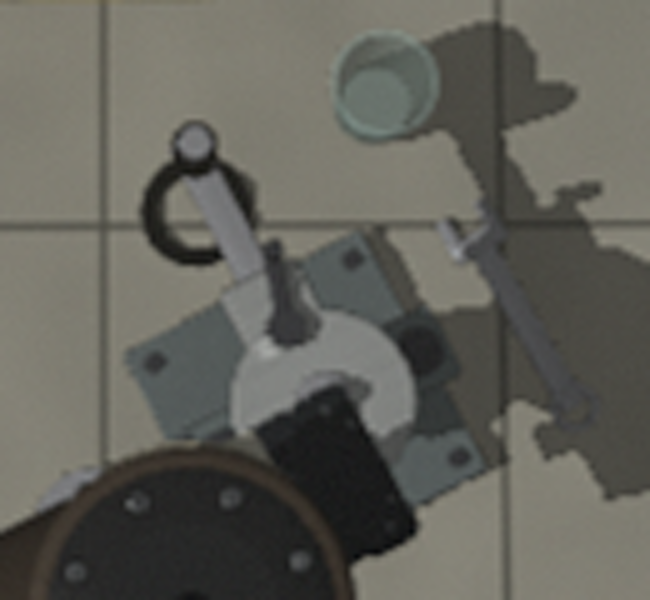

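```bash
python3 - <<'E'
from h import *
s=snap('top')
P=lambda x,y,z:onz(s,290+x/5,145+y/5,z)
c=P(195,140,.256);t=P(274,248,.232)
for p in(c,t):
    h=p[:2]-AX;print(p.round(4),np.linalg.norm(h).round(4),np.degrees(np.arctan2(h[1],h[0])).round(2))
s2=snap('side')
# side ray check of cap top (360,215 in crop)
print(onz(s2,250+360/4,120+215/4,.256), onz(s2,250+315/4,120+306/4,.232))
st([*c[:2],.213])
E
```

```text
[ 0.6164 -0.023   0.256 ] 0.1497 27.09
[ 0.5624 -0.0645  0.232 ] 0.0837 18.6
[ 0.61971041 -0.02405533  0.256     ] [ 0.5661693 -0.0663414  0.232    ]
t 6.58 tcp [ 0.4096 -0.0212  0.4578] tip [ 0.4102 -0.0222  0.2798] yawy 118.23 tilt [-1.    -0.006  0.   ] F [ 0.8 -0.1 -1.2] op 0.07 q [ 25.  -8. -25.   0. -73. -87.]
r 0.1004 ang 136.57
tool delta for tip->target [ 0.0675 -0.0978  0.1813]
```

Tab is on the clockwise side (18.6° versus handle 27.1°), so the selector is on tighten. Next the grip at about (0.618, -0.0235).

```bash
python3 -m inch '[-0.01,-0.033,0.05,0,0,0,0.06,0,-0.032,0.05,0,0,0,0.06,0,-0.033,0.05,0,0,0,0.06,0,0,0.033,0,0,0,0.06,0,0,0,0,0,0,0.06]'
python3 - <<'E'
from h import *
st([.618,-.0235,.213])
s=snap('side');crop(s,270,60,390,230,'s6.png',3.5)
E
```

```text
clock: 7.2
tool_pos: [0.6282, -0.0242, 0.4634]
orientation: [-135.3, 89.5, -107.3]
force: [-0.8, -0.6, -1.0]
opening: 0.0597
t 7.2 tcp [ 0.6282 -0.0242  0.4634] tip [ 0.6278 -0.0256  0.2854] yawy 118.02 tilt [-1.    -0.006 -0.006] F [-0.8 -0.6 -1. ] op 0.0597 q [ 16.  15.  -0.   0. -75. -78.]
r 0.1589 ang 24.39
tool delta for tip->target [ 0.0724  0.0069 -0.0072]
```

View pics/s6.png

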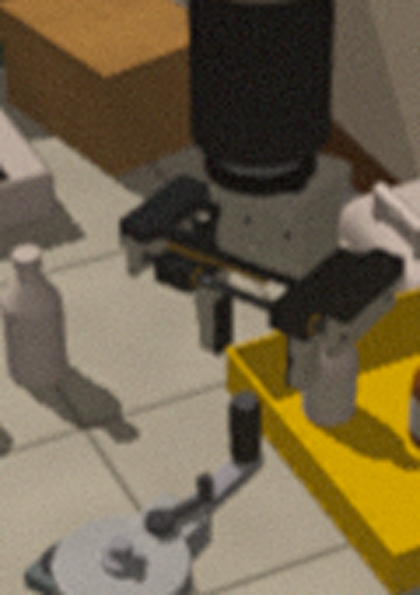

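```bash
python3 -m inch '[0,0.007,-0.007,0,-0.3,0,0.06,0.035,0,0,0,0,0,0.06,0.03,0,0,0,0,0,0.06,0,0,0,0,0,0,0.06]'
python3 - <<'E'
from h import *
st([.618,-.0235,.214])
s=snap('side');crop(s,270,60,390,230,'s7.png',3.5)
E
```

```text
clock: 7.75
tool_pos: [0.6139, -0.0231, 0.3987]
orientation: [-75.0, 89.6, -47.0]
force: [0.4, 0.3, 0.3]
opening: 0.06
t 7.75 tcp [ 0.6139 -0.0231  0.3987] tip [ 0.6146 -0.0239  0.2207] yawy 117.96 tilt [-1.    -0.006  0.002] F [0.4 0.3 0.3] op 0.06 q [ 16.  15.  -8.   0. -67. -78.]
r 0.1477 ang 27.09
tool delta for tip->target [ 0.0067 -0.0012  0.0032]
```

View pics/s7.png

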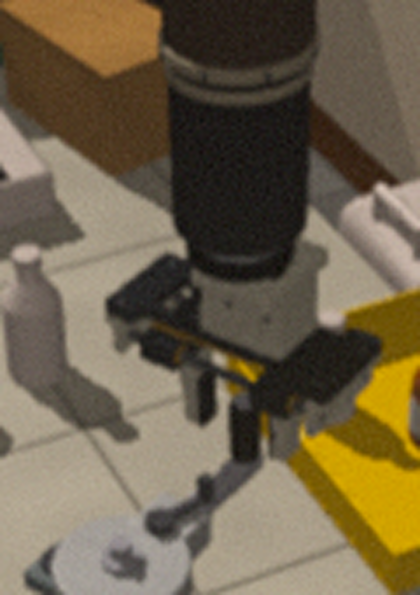

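The sleeve sits between the fingers. Closing.

```bash
python3 -m inch '[0.005,-0.001,0.003,0,0,0,0.06,0,0,0,0,0,0,0.01,0,0,0,0,0,0,0.01,0,0,0,0,0,0,0.01,0,0,0,0,0,0,0.01,0,0,0,0,0,0,0.01]'
python3 - <<'E'
from h import *
st([.618,-.0235,.214])
s=snap('side');crop(s,270,60,390,230,'s8.png',3.5)
E
```

```text
clock: 8.55
tool_pos: [0.618, -0.0225, 0.4001]
orientation: [-41.4, 89.2, -13.4]
force: [-0.6, 0.3, -0.7]
opening: 0.0231
t 8.55 tcp [ 0.618  -0.0225  0.4001] tip [ 0.6205 -0.0231  0.2222] yawy 118.0 tilt [-1.    -0.009  0.011] F [-0.6  0.3 -0.7] op 0.0231 q [ 16.  15.  -8.   0. -66. -78.]
r 0.1533 ang 26.37
tool delta for tip->target [ 0.0081  0.0009 -0.0024]
```

View pics/s8.png

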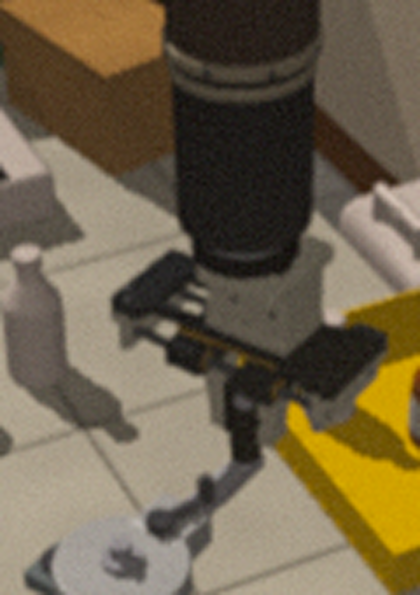

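```bash
python3 -m inch '[0,0.0183,-0.0011,0,0,0,0.01,0,0.018,-0.0034,0,0,0,0.01,0,0.0175,-0.0055,0,0,0,0.01]'
python3 -c "
from h import *
st([.618,-.0235,.214])"
python3 -m inch '[0,0.0167,-0.0076,0,0,0,0.01]'
python3 -c "
from h import *
st([.618,-.0235,.214])"
```

```text
clock: 8.98
tool_pos: [0.5835, 0.0216, 0.4001]
orientation: [-41.0, 89.0, -13.1]
force: [-0.9, -0.9, 2.6]
opening: 0.0231
t 8.97 tcp [0.5835 0.0216 0.4001] tip [0.5864 0.0209 0.2221] yawy 117.93 tilt [-1.    -0.011  0.013] F [-0.9 -0.9  2.6] op 0.0231 q [ 21.  12. -12.   1. -65. -84.]
r 0.1525 ang 47.34
tool delta for tip->target [ 0.0088 -0.054   0.007 ]
clock: 9.1
tool_pos: [0.5679, 0.0337, 0.4001]
orientation: [-41.4, 89.0, -13.4]
force: [0.9, -2.0, 3.5]
opening: 0.0235
t 9.1 tcp [0.5679 0.0337 0.4001] tip [0.5709 0.033  0.2221] yawy 117.96 tilt [-1.    -0.011  0.013] F [ 0.9 -2.   3.5] op 0.0235 q [ 23.  10. -14.   1. -65. -86.]
r 0.1521 ang 54.73
tool delta for tip->target [ 0.0091 -0.0719  0.015 ]
```

```bash
python3 -m inch '[0,0.0156,-0.0096,0,0,0,0.01,0,0.0094,-0.0071,0,0,0,0.01]'
python3 -c "
from h import *
st([.618,-.0235,.214])"
python3 -m inch '[0,0.004,-0.0032,0,0,0,0.01,0,0.002,-0.0016,0,0,0,0.01]'
python3 -c "
from h import *
st([.618,-.0235,.214])"
```

```text
clock: 9.35
tool_pos: [0.5387, 0.0492, 0.4]
orientation: [-42.7, 89.0, -14.7]
force: [0.8, -3.4, 3.3]
opening: 0.0232
t 9.35 tcp [0.5387 0.0492 0.4   ] tip [0.5417 0.0484 0.2221] yawy 118.04 tilt [-1.    -0.012  0.013] F [ 0.8 -3.4  3.3] op 0.0232 q [ 26.   8. -17.   1. -64. -89.]
r 0.1514 ang 67.24
tool delta for tip->target [ 0.0097 -0.0993  0.0334]
clock: 9.6
tool_pos: [0.5349, 0.0506, 0.4004]
orientation: [-45.9, 88.2, -17.8]
force: [19.6, -13.2, -12.4]
opening: 0.0237
t 9.6 tcp [0.5349 0.0506 0.4004] tip [0.5402 0.0489 0.2225] yawy 118.14 tilt [-1.    -0.022  0.022] F [ 19.6 -13.2 -12.4] op 0.0237 q [ 27.   7. -18.   1. -63. -89.]
r 0.1513 ang 67.83
tool delta for tip->target [ 0.0115 -0.1003  0.0343]
```

```bash
cat >> h.py <<'E'
def ft(tag=''):
    o=ctrl.get_obs();M=R.from_euler('xyz',o['orientation'],degrees=True).as_matrix()
    g=np.asarray(o['tool_pos'])+M[:,0]*.159
    d=g[:2]-[.4847,-.0917];a=np.arctan2(d[1],d[0]);t=np.array([-np.sin(a),np.cos(a)]);f=np.asarray(o['force'])
    # axial moment about the screw axis alternative
    print('t %.2f ang %.1f alpha %.1f r %.4f gz %.3f  Ft %.2f Fr %.2f Fz %.2f op %.4f yupzup %s'%(o['clock'],np.degrees(a),np.degrees(a)-28,np.linalg.norm(d),g[2],f[:2]@t,f[:2]@np.array([np.cos(a),np.sin(a)]),f[2],o['opening'],M[2,1:].round(3)))
E
python3 -m inch '[0,-0.0123,0.0099,0,0.6,0.6,0.01]'; python3 -c "from h import *;ft()"
python3 -m inch '[0,-0.0110,0.007,0,0,0,0.01]'; python3 -c "from h import *;ft()"
python3 -m inch '[0,-0.0116,0.006,0,0,0,0.01]'; python3 -c "from h import *;ft()"
python3 -m inch '[0,-0.0121,0.005,0,0,0,0.01]'; python3 -c "from h import *;ft()"
```

```text
clock: 9.72
tool_pos: [0.5486, 0.0445, 0.4006]
orientation: [-44.5, 89.1, -16.3]
force: [-1.3, 2.2, 0.6]
opening: 0.0233
t 9.72 ang 64.0 alpha 36.0 r 0.1509 gz 0.242  Ft 2.12 Fr 1.41 Fz 0.58 op 0.0233 yupzup [-0.011  0.011]
clock: 9.85
tool_pos: [0.56, 0.0383, 0.4005]
orientation: [-42.3, 89.2, -14.1]
force: [-0.3, 1.7, 2.4]
opening: 0.0232
t 9.85 ang 59.1 alpha 31.1 r 0.1509 gz 0.242  Ft 1.12 Fr 1.27 Fz 2.39 op 0.0232 yupzup [-0.01   0.011]
clock: 9.98
tool_pos: [0.5711, 0.0309, 0.4006]
orientation: [-39.3, 89.2, -11.1]
force: [0.2, 1.1, 2.1]
opening: 0.0236
t 9.97 ang 54.0 alpha 26.0 r 0.1510 gz 0.242  Ft 0.52 Fr 1.04 Fz 2.10 op 0.0236 yupzup [-0.009  0.011]
clock: 10.1
tool_pos: [0.5818, 0.0224, 0.4005]
orientation: [-37.7, 89.2, -9.6]
force: [-0.1, 2.1, 1.4]
opening: 0.0233
t 10.10 ang 48.9 alpha 20.9 r 0.1510 gz 0.242  Ft 1.47 Fr 1.56 Fz 1.35 op 0.0233 yupzup [-0.009  0.012]
```

```bash
f(){ python3 -c "from h import *;ft()"; }
python3 -m inch '[0,-0.0125,0.0039,0,0,0,0.01]' >/dev/null; f
python3 -m inch '[0,-0.0128,0.0028,0,0,0,0.01]' >/dev/null; f
python3 -m inch '[0,-0.013,0.0017,0,0,0,0.01]' >/dev/null; f
python3 -m inch '[0,-0.0131,0.0006,0,0,0,0.01]'>/dev/null; f
```

```text
t 10.22 ang 44.0 alpha 16.0 r 0.1512 gz 0.242  Ft 9.33 Fr 3.16 Fz 4.90 op 0.0230 yupzup [-0.007  0.012]
t 10.35 ang 39.1 alpha 11.1 r 0.1512 gz 0.242  Ft 8.93 Fr 1.86 Fz 4.72 op 0.0230 yupzup [-0.005  0.011]
t 10.47 ang 34.3 alpha 6.3 r 0.1513 gz 0.242  Ft 8.64 Fr 1.19 Fz 4.16 op 0.0232 yupzup [-0.003  0.012]
t 10.60 ang 29.5 alpha 1.5 r 0.1514 gz 0.242  Ft 8.81 Fr 0.47 Fz 5.18 op 0.0230 yupzup [-0.001  0.012]
```

```bash
f(){ python3 -c "from h import *;ft()"; }
python3 -m inch '[0,-0.0131,-0.0002,0,0,0,0.01]' >/dev/null; f
python3 -m inch '[0,-0.013,-0.0013,0,0,0,0.01]' >/dev/null; f
python3 -m inch '[0,-0.0129,-0.0024,0,0,0,0.01]' >/dev/null; f
python3 -m inch '[0,-0.0126,-0.0035,0,0,0,0.01]'>/dev/null; f
python3 -m inch '[0,-0.0123,-0.0046,0,0,0,0.01]'>/dev/null; f
```

```text
t 10.72 ang 24.7 alpha -3.3 r 0.1515 gz 0.242  Ft 8.47 Fr -1.17 Fz 4.78 op 0.0235 yupzup [0.    0.012]
t 10.85 ang 20.0 alpha -8.0 r 0.1515 gz 0.242  Ft 8.86 Fr -1.44 Fz 6.17 op 0.0232 yupzup [0.002 0.012]
t 10.97 ang 15.2 alpha -12.8 r 0.1516 gz 0.242  Ft 8.52 Fr -1.10 Fz 6.01 op 0.0235 yupzup [0.004 0.012]
t 11.10 ang 10.4 alpha -17.6 r 0.1516 gz 0.242  Ft 8.98 Fr -1.79 Fz 5.85 op 0.0232 yupzup [0.006 0.012]
t 11.22 ang 5.6 alpha -22.4 r 0.1516 gz 0.242  Ft 8.68 Fr -2.87 Fz 5.04 op 0.0231 yupzup [0.007 0.013]
```

```bash
f(){ python3 -c "from h import *;ft()"; }
python3 -m inch '[0,-0.0119,-0.0055,0,0,0,0.01]' >/dev/null; f
python3 -m inch '[0,-0.0114,-0.0064,0,0,0,0.01]' >/dev/null; f
python3 -m inch '[0,-0.0108,-0.0073,0,0,0,0.01]' >/dev/null; f
```

```text
t 11.35 ang 0.8 alpha -27.2 r 0.1517 gz 0.242  Ft 8.99 Fr -3.49 Fz 4.77 op 0.0229 yupzup [0.009 0.013]
t 11.47 ang -3.9 alpha -31.9 r 0.1517 gz 0.242  Ft 8.37 Fr -3.30 Fz 4.76 op 0.0234 yupzup [0.011 0.014]
t 11.60 ang -8.7 alpha -36.7 r 0.1517 gz 0.242  Ft 8.45 Fr -4.21 Fz 5.88 op 0.0230 yupzup [0.012 0.015]
```

```bash
f(){ python3 -c "from h import *;ft()"; }
python3 -m inch '[0,0.0164,0.0107,0,0,0,0.01,0,0.0177,0.0084,0,0,0,0.01,0,0.0187,0.0061,0,0,0,0.01,0,0.0193,0.0036,0,0,0,0.01,0,0.0196,0.001,0,0,0,0.01]' >/dev/null; f
python3 -m inch '[0,0.0196,-0.0015,0,0,0,0.01,0,0.0192,-0.0041,0,0,0,0.01,0,0.0185,-0.0065,0,0,0,0.01]' >/dev/null; f
```

```text
t 12.22 ang 29.7 alpha 1.7 r 0.1514 gz 0.242  Ft -2.11 Fr -1.58 Fz -0.09 op 0.0230 yupzup [0.011 0.01 ]
t 12.60 ang 54.0 alpha 26.0 r 0.1511 gz 0.242  Ft -0.82 Fr -6.40 Fz 1.00 op 0.0234 yupzup [0.011 0.006]
```

```bash
f(){ python3 -c "from h import *;ft()"; }
python3 -m inch '[0,0.0137,-0.0076,0,0,0,0.01,0,0.0129,-0.009,0,0,0,0.01]' >/dev/null; f
python3 -m inch '[0,-0.0104,0.008,0,0,0,0.01]' >/dev/null; f
python3 -m inch '[0,-0.0110,0.007,0,0,0,0.01]' >/dev/null; f
python3 -m inch '[0,-0.0116,0.006,0,0,0,0.01]' >/dev/null; f
python3 -m inch '[0,-0.0121,0.005,0,0,0,0.01]' >/dev/null; f
```

```text
t 12.85 ang 67.0 alpha 39.0 r 0.1507 gz 0.242  Ft -1.30 Fr -5.87 Fz -1.40 op 0.0234 yupzup [0.011 0.005]
t 12.97 ang 62.9 alpha 34.9 r 0.1508 gz 0.242  Ft 1.29 Fr -3.26 Fz -2.19 op 0.0234 yupzup [0.012 0.005]
t 13.10 ang 58.0 alpha 30.0 r 0.1509 gz 0.242  Ft 1.51 Fr -2.64 Fz -1.15 op 0.0231 yupzup [0.013 0.004]
t 13.22 ang 52.7 alpha 24.7 r 0.1511 gz 0.242  Ft 1.54 Fr -3.89 Fz 0.69 op 0.0233 yupzup [0.013 0.004]
t 13.35 ang 47.2 alpha 19.2 r 0.1512 gz 0.242  Ft 0.75 Fr -4.22 Fz 1.85 op 0.0232 yupzup [0.012 0.004]
```

```bash
f(){ python3 -c "from h import *;ft()"; }
python3 -m inch '[0,-0.0075,0.0024,0,0,0,0.01]' >/dev/null; f
python3 -m inch '[0,-0.0076,0.002,0,0,0,0.01]' >/dev/null; f
python3 -m inch '[0,-0.0077,0.0016,0,0,0,0.01]' >/dev/null; f
python3 -m inch '[0,-0.0078,0.0011,0,0,0,0.01]' >/dev/null; f
python3 -m inch '[0,-0.0078,0.0007,0,0,0,0.01]' >/dev/null; f
```

```text
t 13.47 ang 43.8 alpha 15.8 r 0.1513 gz 0.242  Ft 4.49 Fr -4.19 Fz 3.58 op 0.0235 yupzup [0.012 0.004]
t 13.60 ang 40.8 alpha 12.8 r 0.1514 gz 0.241  Ft 8.61 Fr -4.55 Fz 5.77 op 0.0230 yupzup [0.014 0.004]
t 13.72 ang 38.0 alpha 10.0 r 0.1514 gz 0.241  Ft 9.13 Fr -4.38 Fz 6.53 op 0.0236 yupzup [0.016 0.004]
t 13.85 ang 35.3 alpha 7.3 r 0.1515 gz 0.241  Ft 9.32 Fr -3.76 Fz 4.86 op 0.0235 yupzup [0.018 0.004]
t 13.97 ang 32.7 alpha 4.7 r 0.1516 gz 0.241  Ft 9.56 Fr -3.76 Fz 5.85 op 0.0232 yupzup [0.02  0.004]
```

```bash
f(){ python3 -c "from h import *;ft()"; }
python3 -m inch '[0,-0.0075,-0.0001,0,0,-0.2,0.01]' >/dev/null; f
python3 -m inch '[0,-0.0075,-0.0005,0,0,-0.2,0.01]' >/dev/null; f
python3 -m inch '[0,-0.0075,-0.0009,0,0,-0.2,0.01]' >/dev/null; f
python3 -m inch '[0,-0.0075,-0.0013,0,0,-0.2,0.01]' >/dev/null; f
```

```text
t 14.10 ang 30.0 alpha 2.0 r 0.1515 gz 0.242  Ft 9.82 Fr -2.95 Fz 5.06 op 0.0236 yupzup [0.019 0.005]
t 14.22 ang 27.3 alpha -0.7 r 0.1516 gz 0.241  Ft 9.45 Fr -3.51 Fz 5.25 op 0.0235 yupzup [0.018 0.006]
t 14.35 ang 24.7 alpha -3.3 r 0.1516 gz 0.242  Ft 9.85 Fr -3.42 Fz 4.05 op 0.0235 yupzup [0.017 0.007]
t 14.47 ang 22.1 alpha -5.9 r 0.1516 gz 0.242  Ft 9.82 Fr -3.09 Fz 4.61 op 0.0238 yupzup [0.016 0.009]
```

```bash
f(){ python3 -c "from h import *;ft()"; }
python3 -m inch '[0,-0.0075,-0.0017,0,0,-0.2,0.01]' >/dev/null; f
python3 -m inch '[0,-0.0074,-0.0021,0,0,-0.2,0.01]' >/dev/null; f
python3 -m inch '[0,-0.0073,-0.0025,0,0,-0.2,0.01]' >/dev/null; f
python3 -m inch '[0,-0.0072,-0.0029,0,0,-0.2,0.01]' >/dev/null; f
```

```text
t 14.60 ang 19.6 alpha -8.4 r 0.1516 gz 0.242  Ft 9.65 Fr -3.72 Fz 4.47 op 0.0235 yupzup [0.015 0.01 ]
t 14.72 ang 17.0 alpha -11.0 r 0.1516 gz 0.242  Ft 9.87 Fr -4.08 Fz 4.18 op 0.0233 yupzup [0.014 0.012]
t 14.85 ang 14.5 alpha -13.5 r 0.1517 gz 0.242  Ft 10.19 Fr -3.67 Fz 5.02 op 0.0236 yupzup [0.013 0.014]
t 14.97 ang 12.0 alpha -16.0 r 0.1516 gz 0.242  Ft 10.93 Fr -3.35 Fz 4.09 op 0.0234 yupzup [0.012 0.017]
```

```bash
f(){ python3 -c "from h import *;ft()"; }
python3 -m inch '[0,-0.0071,-0.0033,0,0.2,-0.2,0.01]' >/dev/null; f
python3 -m inch '[0,-0.0069,-0.0036,0,0.2,-0.2,0.01]' >/dev/null; f
python3 -m inch '[0,-0.0068,-0.0039,0,0.2,-0.2,0.01]' >/dev/null; f
```

```text
t 15.10 ang 9.5 alpha -18.5 r 0.1515 gz 0.242  Ft 10.20 Fr -0.30 Fz 2.85 op 0.0236 yupzup [0.011 0.017]
t 15.22 ang 7.1 alpha -20.9 r 0.1516 gz 0.242  Ft 9.88 Fr -2.04 Fz 2.79 op 0.0233 yupzup [0.009 0.017]
t 15.35 ang 4.7 alpha -23.3 r 0.1516 gz 0.242  Ft 10.55 Fr -1.54 Fz 3.16 op 0.0235 yupzup [0.008 0.017]
```

```bash
f(){ python3 -c "from h import *;ft()"; }
python3 -m inch '[0,-0.0067,-0.0042,0,0.2,-0.2,0.01]' >/dev/null; f
python3 -m inch '[0,-0.0065,-0.0045,0,0.2,-0.2,0.01]' >/dev/null; f
python3 -m inch '[0,-0.0063,-0.0048,0,0.2,-0.2,0.01]' >/dev/null; f
```

```text
t 15.47 ang 2.3 alpha -25.7 r 0.1516 gz 0.242  Ft 11.08 Fr -2.38 Fz 3.36 op 0.0235 yupzup [0.007 0.018]
t 15.60 ang -0.1 alpha -28.1 r 0.1516 gz 0.242  Ft 10.59 Fr -2.42 Fz 2.78 op 0.0232 yupzup [0.006 0.018]
t 15.72 ang -2.5 alpha -30.5 r 0.1516 gz 0.242  Ft 11.52 Fr -2.14 Fz 3.01 op 0.0237 yupzup [0.005 0.019]
```

```bash
f(){ python3 -c "from h import *;ft()"; }
python3 -m inch '[0,-0.0061,-0.0051,0,0.2,-0.2,0.01]' >/dev/null; f
python3 -m inch '[0,-0.0059,-0.0053,0,0.2,-0.1,0.01]' >/dev/null; f
python3 -m inch '[0,-0.0057,-0.0055,0,0.2,-0.1,0.01]' >/dev/null; f
python3 - <<'E'
from h import *
s=snap('side');crop(s,250,110,370,270,'s9.png',4)
E
```

```text
t 15.85 ang -4.8 alpha -32.8 r 0.1515 gz 0.242  Ft 10.89 Fr -2.00 Fz 3.13 op 0.0230 yupzup [0.003 0.02 ]
t 15.97 ang -7.0 alpha -35.0 r 0.1515 gz 0.242  Ft 11.46 Fr -2.18 Fz 2.05 op 0.0236 yupzup [0.004 0.021]
t 16.10 ang -9.1 alpha -37.1 r 0.1515 gz 0.242  Ft 11.18 Fr -2.51 Fz 2.86 op 0.0234 yupzup [0.004 0.023]
```

View pics/s9.png

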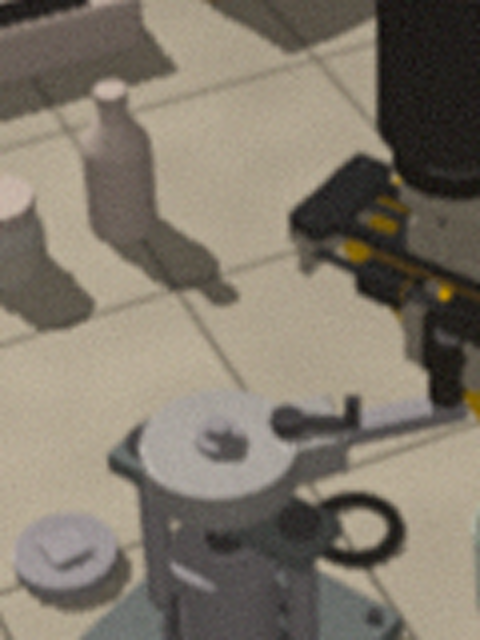

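The side view shows the grip held, and the tab at (353,405) still on the tighten side of the bar. Return stroke next.

```bash
f(){ python3 -c "from h import *;ft()"; }
python3 -m inch '[0,0.0164,0.0113,0,0.2,0,0.01,0,0.0177,0.009,0,0.2,0,0.01,0,0.0187,0.0067,0,0.2,0,0.01,0,0.0193,0.0042,0,0.2,0,0.01,0,0.0196,0.001,0,0,0,0.01]' >/dev/null; f
python3 -m inch '[0,0.0196,-0.0015,0,0,0,0.01,0,0.0192,-0.0041,0,0,0,0.01,0,0.0185,-0.0065,0,0,0,0.01]' >/dev/null; f
python3 -m inch '[0,0.0137,-0.0076,0,0,0,0.01,0,0.0129,-0.009,0,0,0,0.01]' >/dev/null; f
```

```text
t 16.77 ang 29.7 alpha 1.7 r 0.1515 gz 0.242  Ft -1.42 Fr -3.72 Fz 0.48 op 0.0233 yupzup [0.003 0.007]
t 17.15 ang 53.7 alpha 25.7 r 0.1513 gz 0.242  Ft -1.52 Fr -8.05 Fz 0.21 op 0.0234 yupzup [0.003 0.004]
t 17.40 ang 66.6 alpha 38.6 r 0.1509 gz 0.242  Ft -2.13 Fr -4.43 Fz -1.34 op 0.0236 yupzup [0.003 0.004]
```

```bash
f(){ python3 -c "from h import *;ft()"; }
python3 -m inch '[0,-0.0104,0.008,0,0,0,0.01,0,-0.0110,0.007,0,0,0,0.01,0,-0.0116,0.006,0,0,0,0.01,0,-0.0121,0.005,0,0,0,0.01]' >/dev/null; f
python3 -m inch '[0,-0.0075,0.0022,0,0,0,0.01]' >/dev/null; f
python3 -m inch '[0,-0.0076,0.0018,0,0,0,0.01]' >/dev/null; f
python3 -m inch '[0,-0.0077,0.0014,0,0,0,0.01]' >/dev/null; f
```

```text
t 17.90 ang 47.0 alpha 19.0 r 0.1514 gz 0.242  Ft 0.74 Fr -6.31 Fz 0.30 op 0.0233 yupzup [0.004 0.002]
t 18.02 ang 43.5 alpha 15.5 r 0.1514 gz 0.241  Ft 6.95 Fr -5.00 Fz 5.89 op 0.0231 yupzup [0.004 0.002]
t 18.15 ang 40.6 alpha 12.6 r 0.1515 gz 0.241  Ft 11.34 Fr -4.31 Fz 6.35 op 0.0233 yupzup [0.007 0.001]
t 18.27 ang 37.9 alpha 9.9 r 0.1516 gz 0.241  Ft 11.03 Fr -5.31 Fz 5.86 op 0.0234 yupzup [0.009 0.001]
```

```bash
f(){ python3 -c "from h import *;ft()"; }
python3 -m inch '[0,-0.0076,0.0008,0,0,-0.2,0.01]' >/dev/null; f
python3 -m inch '[0,-0.0076,0.0003,0,0,-0.2,0.01]' >/dev/null; f
python3 -m inch '[0,-0.0075,-0.0001,0,0,-0.2,0.01]' >/dev/null; f
python3 -m inch '[0,-0.0075,-0.0005,0,0,-0.2,0.01]' >/dev/null; f
python3 -m inch '[0,-0.0075,-0.0009,0,0,-0.2,0.01]' >/dev/null; f
```

```text
t 18.40 ang 35.1 alpha 7.1 r 0.1516 gz 0.241  Ft 11.85 Fr -4.37 Fz 5.41 op 0.0234 yupzup [0.009 0.001]
t 18.52 ang 32.4 alpha 4.4 r 0.1516 gz 0.241  Ft 12.20 Fr -4.74 Fz 5.94 op 0.0234 yupzup [0.008 0.002]
t 18.65 ang 29.7 alpha 1.7 r 0.1517 gz 0.241  Ft 11.99 Fr -5.01 Fz 6.12 op 0.0232 yupzup [0.008 0.002]
t 18.77 ang 27.1 alpha -0.9 r 0.1517 gz 0.242  Ft 11.84 Fr -5.46 Fz 5.32 op 0.0233 yupzup [0.007 0.003]
t 18.90 ang 24.6 alpha -3.4 r 0.1517 gz 0.241  Ft 12.28 Fr -5.21 Fz 4.57 op 0.0234 yupzup [0.007 0.004]
```

```bash
f(){ python3 -c "from h import *;ft()"; }
python3 -m inch '[0,-0.013,-0.0017,0,0,0,0.01]' >/dev/null; f
python3 -m inch '[0,-0.0126,-0.0026,0,0,0,0.01]' >/dev/null; f
```

```text
t 19.02 ang 20.2 alpha -7.8 r 0.1518 gz 0.242  Ft 12.40 Fr -5.98 Fz 6.92 op 0.0236 yupzup [0.01  0.004]
t 19.15 ang 15.9 alpha -12.1 r 0.1519 gz 0.241  Ft 13.11 Fr -7.46 Fz 6.31 op 0.0236 yupzup [0.014 0.005]
```

```bash
f(){ python3 -c "from h import *;ft()"; }
python3 -m inch '[0,-0.005,-0.0021,0,0,0,0.01]' >/dev/null; f
python3 - <<'E'
import numpy as np
a2=[38,35.3,32.7,30,27.3,24.7,22.1,19.6,17,14.5,12,9.5,7.1,4.7,2.3,-.1,-2.5,-4.8,-7,-9.1]
f2=[9.13,9.32,9.56,9.82,9.45,9.85,9.82,9.65,9.87,10.19,10.93,10.2,9.88,10.55,11.08,10.59,11.52,10.89,11.46,11.18]
a3=[40.6,37.9,35.1,32.4,29.7,27.1,24.6,20.2,15.9];f3=[11.34,11.03,11.85,12.2,11.99,11.84,12.28,12.4,13.11]
for a,f in((a2,f2),(a3,f3)):
    p=np.polyfit(a,f,1);print(p,np.polyval(p,[41,15,13,-9]),np.std(f-np.polyval(p,a)))
b=[9.33,8.93,8.64,8.81,8.47,8.86,8.52,8.98,8.68,8.99,8.37,8.45];print(np.mean(b))
E
```

```text
t 19.27 ang 14.4 alpha -13.6 r 0.1518 gz 0.242  Ft 12.24 Fr -4.15 Fz 4.35 op 0.0229 yupzup [0.017 0.007]
[-0.0448917  10.86044508] [ 9.01988539 10.18706958 10.27685298 11.26447038] 0.3006393815408727
[-0.06649339 13.95122307] [11.22499418 12.95382226 13.08680903 14.54966356] 0.252198836158308
8.7525
```

Clockwise pull is fitted at about 12.9 N against the 8.75 N clear value, so about +4 N. I stop here and let go.

```bash
python3 -m inch '[0,0.003,0,0,0,0,0.01,0,0,0,0,0,0,0.06,0,0,0,0,0,0,0.06,0,0,0,0,0,0,0.06,0,0,0,0,0,0,0.06]'
python3 -m inch '[-0.03,0,0,0,0,0,0.06,-0.03,0,0,0,0,0,0.06,-0.03,0,0,0,0,0,0.06,0,0.05,0,0,0,0,0.06,0,0.05,-0.03,0,0,0,0.06,0,0.05,-0.03,0,0,0,0.06,0,0.05,-0.03,0,0,0,0.06,0,0,0,0,0,0,0.06]'
python3 - <<'E'
from h import *
ft()
s=snap('side');crop(s,250,110,370,270,'s10.png',4)
s=snap('top');crop(s,290,145,420,265,'t10.png',5)
E
```

```text
clock: 19.9
tool_pos: [0.6341, -0.0541, 0.4009]
orientation: [51.2, 88.7, 79.6]
force: [0.2, -0.9, 0.2]
opening: 0.0567
clock: 20.9
tool_pos: [0.4572, 0.0789, 0.4962]
orientation: [40.0, 88.5, 68.2]
force: [0.9, -0.7, 0.7]
opening: 0.0601
t 20.90 ang 98.5 alpha 70.5 r 0.1763 gz 0.337  Ft -0.76 Fr -0.79 Fz 0.74 op 0.0601 yupzup [0.017 0.02 ]
```

View pics/s10.png

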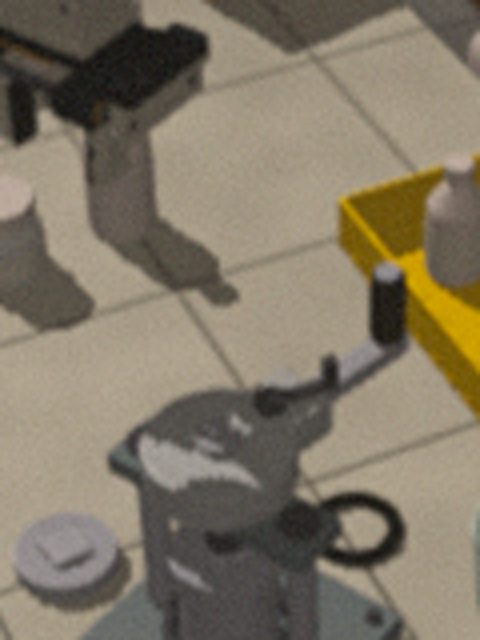

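View pics/t10.png

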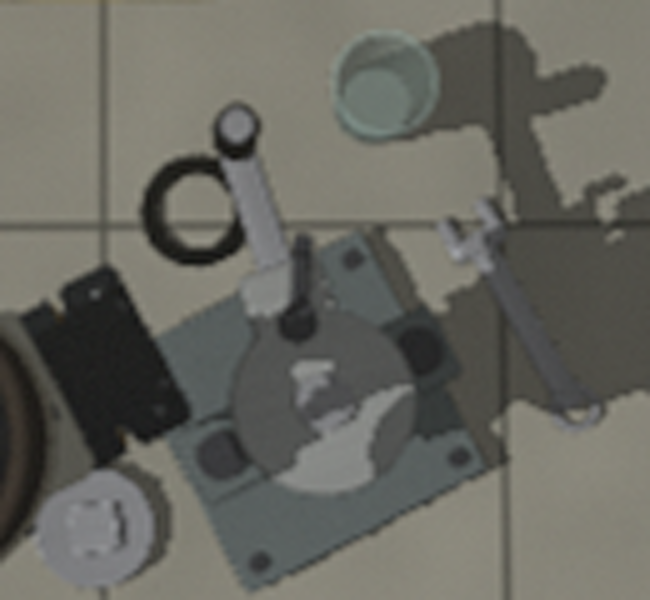

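Both views show the handle free, the selector tab at top-crop (303,240) on the clockwise side, and the bench items where they were. Handing in.

```bash
python3 -c "
from plant import ctrl
print(ctrl.close_job())"
```

```text
the job is handed in; nothing more can be done
None
```

The vessel's lid is clamped down and the job is handed in. I flipped the selector to 'tighten', then pinched the sleeve and worked the handle through three clockwise strokes, the last one partial. The arm then let go and moved clear, at about 21 s on the clock.

- **Tightening force:** the pull averaged 8.75 N while the foot was clear of the lid. A line fitted through the last stroke gives about 13 N at the stopping point, so roughly +4.2 N.
- **Scatter in the reading:** single readings vary by about 0.3 N. The very last one, on a small step, was lower at 12.2 N (+3.5 N), and the one before it was 13.1 N.
- **Contact point:** when the foot first touched was not sharply visible in the forces. A line through the second stroke puts it near that stroke's start.
- **At the handle's end stop:** while finding the counter-clockwise stop, the hand pressed against it once with about 27 N through the grip.
- **Last pictures:** the selector tab is on the clockwise side (tighten). The bystanders in the close-up views (beaker, spanner, spare seal, spare lid, white bottle, jar) look undisturbed. I did not re-check the amber bottle at the end. The top and side cameras disagreed by about 3 mm on the grip's position, so I averaged them.

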